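Gauge the bird-feeder posts

ROBOT

A 7-joint arm with a two-finger parallel gripper is mounted at the origin on the work surface; the furniture and walls round the work are solid. World frame = base frame: x ahead of the robot, y to its left, z up, the work surface at z = 0. Lengths are in m, angles in degrees, forces in N, time in s.
With the tool pointing down it reaches from about 0.4 to 0.85 m from the base axis. Payload 10.4 kg.
Tool frame: the origin (TCP) lies between the finger pads; the fingertips stand 8 mm ahead of it and the grasp point (between the pads) lies 11 mm behind it; z points along the fingers, y is the line along which they close (so a half turn about z gives the same grasp; the last joint's range is limited). The gripper opens to 87 mm and grips with 3 to 60 N. Pads are 19 mm wide; open, the fingers measure 117 mm over their backs; the gripper's body (75 mm by 190 mm) begins 51 mm behind the grasp point.
Start: joints at [-70.05, 19.034, -3.707, 83.658, 1.238, 77.344, -5.071], TCP at [0.226, 0.583, 0.231] pointing down, gripper open.
Joint ranges: [-148.97, 148.97], [-28.65, 121.19], [-84.17, 76.75], [9.2, 138.47], [-72.65, 252.65], [3.7, 117.97], [-149.18, 149.18]. Speed limits (degrees/s): [127.2, 127.2, 159.86, 159.86, 180, 180, 180].

INTERFACE

Orientations are given as a 3x3 rotation matrix whose columns are the frame's x, y, z axes.
In Python, from cell import manip, vision, workorder gives the robot as it stands. The module is installed in compiled form; this text tells all that it offers.
- The arm moves only by the tool jog_arm, never from a script. Its argument "plan" is a list that holds one entry, the list of rows, each a list of 7 numbers: the shift along the tool's x, y, z in m, then the turn, a rotation vector about the tool's x, y, z in degrees, then the opening, from -1 (shut) to 1 (fully open). In form: [[[tx, ty, tz, ax, ay, az, grip], ...]]. A call has 1 to 5 rows; each row shifts and turns the commanded pose from where the row before left it, along the tool's axes as they then stand; what a row does not reach is not made up. A row lasts 1/8 s, in which the tool goes at most 62.5 mm and 10.7 degrees, less where a joint would pass 70% of its speed; a pose out of reach is approached as far as the arm can. A call with a gripper value outside its range is refused whole. The fingers move at their own pace and stop on an object; "newtons" is the grip in N (left out, the last holds). Time passes only in rows, so rows that do not move let the fingers close. It gives the time, the measured TCP pose, the force, the opening and the grip force at its end, in the units of the state.
- manip.get_state(): the state, without advancing time (a new reading comes with each control period).
- vision.read_camera(name): name is "scene" or "top" or "wrist"; returns a dict with "frame" (480x640x3 uint8, red, green, blue), "depth" (480x640 float32, m along the optical axis (not along the pixel's ray), 0 where there is no reading), "mtx" (3x3 intrinsics, pixels), "k1" (the pictures are not rectified: a ray, as slopes to the right and down, at radius r is drawn at 1 + k1 r^2 times it, then the intrinsics apply), "extrinsics" (4x4, takes a point from world to camera coordinates); the wrist camera has in their place "mount" (4x4, takes a point from camera to tool coordinates, whose origin is the TCP and whose axes are the flange's). Camera axes: x right, y up, looking along -z (the intrinsics and any distortion apply to the point x, -y, -z); pixel columns grow to the right and rows downward; lengths in m; the calibration is good to about 2 mm. A picture is of the moment at which its call begins: read the wrist's pose just before it.
- workorder.sign_off(): hands the job in; it is judged then, once.
The state is a dict: "time": time; "joint_positions": joint angles; "joint_velocities": joint speeds; "joint_efforts": joint torques, N m; "eef_pos": TCP position; "tool_rot": TCP orientation; "force": force on the tool from outside, world axes, zero at the start; "wrist_torque": the same for the moment, N m; "width": opening from 0.0 (shut) to 1.0 (fully open); "finger_force": force on a finger pad.
Only numpy, scipy, OpenCV 4.12 (cv2) and the standard library are available. Lean on these libraries where they do the work, as an engineer would, in place of code of your own. Each camera call takes 0.05 s, during which the arm holds its last target. There are 200 camera calls.

TASK

Sort the turned posts with the bore gauge, the low metal-topped box: slide the small flush switch in its deck fully away from the robot to open the gate under the bore, then let every post that fits drop through the bore into the box and put every post whose foot is too big for the bore into the open white card tray. When all posts are sorted, slide the switch fully back to shut the gate. Leave the tape measure and the flap wheel where they are.

Things in the scene. Friction and masses are not known exactly. Their poses are not given: they have to be found in the camera images.
- gauge: gauge box, fixed, 150 x 150 mm, 130 mm high, grey walls and a flat 10 mm thick aluminium deck on top; origin at the centre of its underside; x axis points away from the robot when its yaw is 0, y to the left, z up. Its front (-x side) is open above a 26 mm lip; inside, a 45 degree slope throws what falls through the bore to the front. Closed round on the other sides. It stands at a slightly different place and yaw each time
- bore (a point): centre of the bore's mouth, level with the deck (130 mm up): a round hole 32.5 mm in diameter with a 1.5 mm chamfer, through the 10 mm deck; 30 mm to +x and 40 mm to +y from the gauge's origin; axes as the gauge. While the switch is not open, a steel gate 11 mm below the deck covers half the hole and stops even a post that fits
- slot (a point): middle of the switch's recessed slot, at deck height: slot 86 mm long along the gauge's x, 30 mm wide, 8 mm deep with a flat floor; its middle is 35 mm to -y of the gauge's origin; axes as the gauge
- nub (a point): middle of the top of the switch nub, flush with the deck: black ridged nub 10 mm long along x, 18 mm wide, standing 8 mm up from the slot's floor, on the slot's centre line. It is 8 mm to -x of the slot's middle when shut and 8 mm to +x when open, which leaves 30 mm of free slot behind it to push from
- switch (a joint): travel of the switch along the gauge's +x (away from the robot), m: 0 fully back, gate shut (as at the start); 0.016 fully away, gate open. It stays where it is left and slides with about 1.5 N
- post1_mid (a point): centre (26 mm up, half-way) of a turned wooden post with a flanged foot, loose, absent in some runs: round foot 12 mm thick below, plain round shank 16 mm in diameter above it up to 52 mm; total height 52 mm, about 50 g, bottom-heavy. z axis points up along the shank. The foot is either 29 mm (passes the bore) or 35 mm (does not) in diameter; which is not told
- post2_mid (a point): centre of another such post; same description as post1_mid
- post3_mid (a point): centre of another such post; same description as post1_mid
- post4_mid (a point): centre of another such post; same description as post1_mid
- post5_mid (a point): centre of another such post; same description as post1_mid
- post6_mid (a point): centre of another such post; same description as post1_mid
- tray (a point): middle of the inner floor (2 mm up) of the open white card tray, fixed: 91 mm along its x, 130 mm along its y, walls 2 mm thick and 48 mm high; z up. It stands with its long side pointing roughly away from the robot, to the right of the gauge
- tape_measure: tape measure 42 x 81 x 66 mm, loose; a bystander; origin at the centre of its underside
- flap_brush: abrasive flap wheel 59 mm wide standing with its shank up, 92 mm high, loose; a bystander; origin at the centre of its underside

How it is judged (in metres and radians):
On the way, in this order (a step that is already met when the one before it is completed fails the run):
1. the gate switch is slid fully open (value of joint switch above 0.0145 m), for 0.2 s.
2. with the gate open, every fitting post has dropped into the gauge box and every oversize post lies or stands in the card tray (x of post1_mid in the frame of gauge between -0.074 and 0.074 m and y of post1_mid in the frame of gauge between -0.074 and 0.074 m and z of post1_mid in the frame of gauge between 0 and 0.095 m and x of post3_mid in the frame of gauge between -0.074 and 0.074 m and y of post3_mid in the frame of gauge between -0.074 and 0.074 m and z of post3_mid in the frame of gauge between 0 and 0.095 m and x of post4_mid in the frame of gauge between -0.074 and 0.074 m and y of post4_mid in the frame of gauge between -0.074 and 0.074 m and z of post4_mid in the frame of gauge between 0 and 0.095 m and x of post2_mid in the frame of tray between -0.045 and 0.045 m and y of post2_mid in the frame of tray between -0.065 and 0.065 m and z of post2_mid in the frame of tray between 0 and 0.045 m and x of post5_mid in the frame of tray between -0.045 and 0.045 m and y of post5_mid in the frame of tray between -0.065 and 0.065 m and z of post5_mid in the frame of tray between 0 and 0.045 m and x of post6_mid in the frame of tray between -0.045 and 0.045 m and y of post6_mid in the frame of tray between -0.065 and 0.065 m and z of post6_mid in the frame of tray between 0 and 0.045 m and value of joint switch above 0.012 m), for 0.2 s.
3. the gate switch is slid fully shut again (value of joint switch below 0.0015 m), for 0.2 s.
At the end, for the whole second after the job is handed in: posts with the 29 mm foot inside the gauge box under its deck (centre below 95 mm), posts with the 35 mm foot inside the card tray (centre within its walls and less than 45 mm above its floor), and the switch back within 1.5 mm of fully shut (x of post1_mid in the frame of gauge between -0.074 and 0.074 m and y of post1_mid in the frame of gauge between -0.074 and 0.074 m and z of post1_mid in the frame of gauge between 0 and 0.095 m and x of post3_mid in the frame of gauge between -0.074 and 0.074 m and y of post3_mid in the frame of gauge between -0.074 and 0.074 m and z of post3_mid in the frame of gauge between 0 and 0.095 m and x of post4_mid in the frame of gauge between -0.074 and 0.074 m and y of post4_mid in the frame of gauge between -0.074 and 0.074 m and z of post4_mid in the frame of gauge between 0 and 0.095 m and x of post2_mid in the frame of tray between -0.045 and 0.045 m and y of post2_mid in the frame of tray between -0.065 and 0.065 m and z of post2_mid in the frame of tray between 0 and 0.045 m and x of post5_mid in the frame of tray between -0.045 and 0.045 m and y of post5_mid in the frame of tray between -0.065 and 0.065 m and z of post5_mid in the frame of tray between 0 and 0.045 m and x of post6_mid in the frame of tray between -0.045 and 0.045 m and y of post6_mid in the frame of tray between -0.065 and 0.065 m and z of post6_mid in the frame of tray between 0 and 0.045 m and value of joint switch below 0.0015 m); the robot touches nothing.
It fails at once if the tape measure is pushed more than 3 cm from its place (distance of tape_measure from where it was at the start of the episode above 0.03 m).
It fails at once if the flap wheel is pushed more than 3 cm from its place (distance of flap_brush from where it was at the start of the episode above 0.03 m).
Of post1, post3, post4 only 2 to 3 are there at a start; the rules pass over those that are not, and their reading is None.
Of post2, post5, post6 only 2 to 3 are there at a start; the rules pass over those that are not, and their reading is None.
At some moment in a run one of post1, post2, post3, post4, post5, post6 may be knocked a few centimetres aside while the robot is not near it.
It also fails if it takes over 210 s, if anything falls off the work surface, if the arm or the gripper's body presses on something with over 40 N, if the wrist force passes 120 N, or if a joint passes its speed limit or range.

## Working session

There is one attempt and no reset: what is moved stays moved. The work goes in short steps, Python scripts to look and compute and a tool call to move; the robot and the scene stay as the last step left them, time stands still between calls to the robot, and variables do not carry over. Pictures are saved under pics/ and viewed, at most 14 in all, crops included, and the job is handed in when it is done.

Besides the shell and the picture viewer there is one more tool, called after "Call:" by a JSON object that holds its "fn" and its "kwargs". jog_arm: Moves the arm, as the interface text tells. Its arguments: {"type":"object","properties":{"plan":{"type":"array"},"newtons":{"type":"number"}},"required":["plan"]}

```bash
mkdir -p pics; cat > h.py <<'E'
import numpy as np, cv2
from cell import manip, vision, workorder
def cam(name):
    s=manip.get_state(); d=vision.read_camera(name)
    if name=='wrist':
        T=np.eye(4); T[:3,:3]=np.array(s['tool_rot']).reshape(3,3); T[:3,3]=s['eef_pos']
        d['c2w']=T@np.array(d['mount'])
    else: d['c2w']=np.linalg.inv(np.array(d['extrinsics']))
    return d
def cloud(d):
    h,w=d['depth'].shape; K=np.array(d['mtx'],float)
    v,u=np.mgrid[:h,:w].astype(np.float64)
    p=cv2.undistortPoints(np.stack([u.ravel(),v.ravel()],1)[:,None],K,np.array([d['k1'],0,0,0.]))[:,0]
    z=d['depth'].ravel().astype(float)
    P=np.stack([p[:,0]*z,-p[:,1]*z,-z,np.ones_like(z)],1)@d['c2w'].T
    P[z==0]=np.nan
    return P[:,:3].reshape(h,w,3)
def save(d,n): cv2.imwrite('pics/'+n,cv2.cvtColor(d['frame'],cv2.COLOR_RGB2BGR))
E
python3 - <<'E'
from h import *
s=manip.get_state(); print(s)
for n in ('top','scene'):
    d=cam(n); save(d,n+'0.png'); np.savez(n+'0.npz',P=cloud(d),f=d['frame']); print(n,d['k1'],d['c2w'].round(3))
E
```

```text
{'time': 0.0, 'joint_positions': array([-70.04977897,  19.07199443,  -3.70636785,  83.70777636,
         1.23557118,  77.34530811,  -5.07180769]), 'joint_velocities': array([0.01667873, 0.09819679, 0.05241227, 0.06816519, 0.10557908,
       0.0650241 , 0.01194963]), 'joint_efforts': array([ 4.83912645e-04, -6.23256540e+01,  2.51311337e-02, -3.89910185e+01,
       -6.12255838e-02,  3.95013322e-02,  1.81385367e-04]), 'eef_pos': array([0.22633012, 0.5821468 , 0.22973894]), 'tool_rot': array([[-9.32032751e-01,  3.62373703e-01, -5.00830589e-04],
       [ 3.62374047e-01,  9.32031696e-01, -1.40252796e-03],
       [-4.14492665e-05, -1.48869000e-03, -9.99998891e-01]]), 'force': array([-0.08646442,  0.16641698,  0.67088602]), 'wrist_torque': array([0.02283387, 0.04177833, 0.00552283]), 'finger_force': 0.0, 'width': 1.0009172624325566}
top -0.033317356109106425 [[-3.000e-03  9.960e-01 -8.400e-02  3.370e-01]
 [-1.000e+00 -1.000e-03  2.300e-02  5.700e-02]
 [ 2.200e-02  8.400e-02  9.960e-01  1.141e+00]
 [ 0.000e+00  0.000e+00  0.000e+00  1.000e+00]]
scene -0.11367377744228589 [[-0.833  0.439 -0.338 -0.118]
 [-0.554 -0.657  0.511  0.898]
 [ 0.002  0.613  0.79   1.367]
 [ 0.     0.     0.     1.   ]]
```

View pics/top0.png

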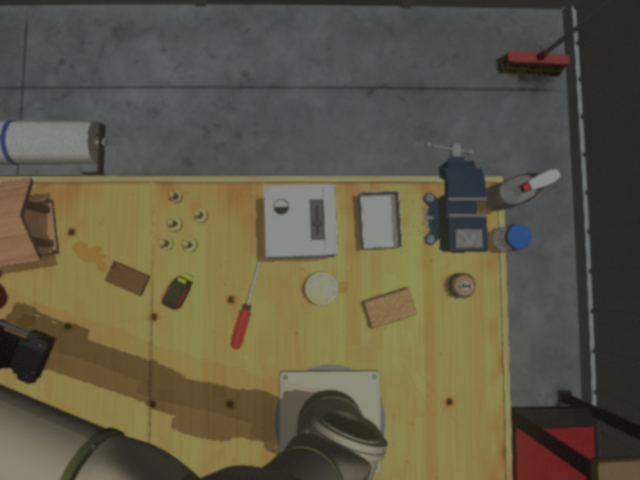

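View pics/scene0.png

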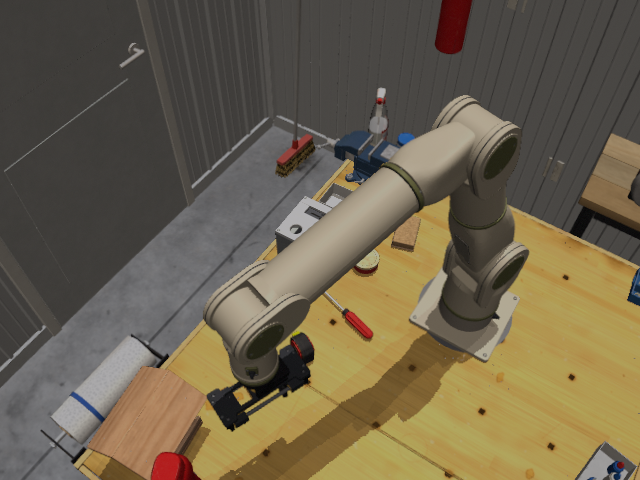

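The top view shows five posts, at (174,196), (200,215), (174,223), (166,243) and (189,244). The gauge is at (300,221), with its bore at (281,206) and slot at (317,220). The tray is at (380,221) and the tape measure at (178,291). The arm hides most of the scene view. Next I'll measure positions.

```bash
python3 - <<'E'
from h import *
P=np.load('top0.npz')['P']; f=np.load('top0.npz')['f']
for n,(u,v) in dict(p1=(174,196),p2=(200,215),p3=(174,223),p4=(166,243),p5=(189,244),bore=(281,206),deck=(300,240),slot=(317,240),tray=(380,221),tape=(178,291),disc=(321,288),item=(462,285)).items():
    w=P[v-12:v+13,u-12:u+13].reshape(-1,3); 
    print(n,P[v,u].round(3),'zmax',np.nanmax(w[:,2]).round(3))
    if n[0]=='p':
        t=w[w[:,2]>0.042]; print('   top',np.median(t,0).round(4),len(t)); 
m=(abs(P[...,2]-.13)<.006)
m[:, :255]=0; m[:,345:]=0
r=cv2.minAreaRect(P[m][:,:2].astype(np.float32)); print('deck',r,cv2.boxPoints(r).round(4))
m=(abs(P[...,2]-.05)<.006); m[:,:350]=0; m[:,410:]=0; m[:180]=0;m[255:]=0
r=cv2.minAreaRect(P[m][:,:2].astype(np.float32)); print('tray',m.sum(),r,cv2.boxPoints(r).round(4))
print(np.nanmedian(P[260:280,280:300,2]))
cv2.imwrite('pics/topz.png',cv2.resize(cv2.cvtColor(f[175:310,130:410],cv2.COLOR_RGB2BGR),None,fx=2.8,fy=2.8,interpolation=cv2.INTER_CUBIC))
E
```

```text
p1 [0.52  0.357 0.04 ] zmax 0.055
   top [0.5246 0.3608 0.0505] 41
p2 [0.476 0.297 0.037] zmax 0.058
   top [0.4791 0.3019 0.0499] 42
p3 [0.457 0.355 0.04 ] zmax 0.056
   top [0.4585 0.3621 0.0501] 40
p4 [0.412 0.374 0.034] zmax 0.057
   top [0.4129 0.3802 0.0498] 43
p5 [0.409 0.321 0.037] zmax 0.055
   top [0.4104 0.3266 0.0499] 40
bore [0.485 0.107 0.119] zmax 0.135
deck [0.411 0.066 0.129] zmax 0.135
slot [0.411 0.031 0.128] zmax 0.135
tray [ 0.466 -0.124 -0.002] zmax 0.01
tape [0.303 0.337 0.062] zmax 0.071
disc [0.308 0.019 0.033] zmax 0.037
item [ 0.314 -0.304  0.041] zmax 0.094
deck ((0.2733571529388428, 0.05856404826045036), (0.5141072869300842, 0.15027716755867004), 2.1137523651123047) [[ 0.0137  0.1242]
 [ 0.0192 -0.026 ]
 [ 0.533  -0.007 ]
 [ 0.5275  0.1431]]
tray 189 ((0.46651631593704224, -0.1187797486782074), (0.13015343248844147, 0.09074732661247253), 2.8170299530029297) [[ 0.3993 -0.0767]
 [ 0.4037 -0.1673]
 [ 0.5337 -0.1609]
 [ 0.5293 -0.0703]]
-0.0008811850493728457
```

View pics/topz.png

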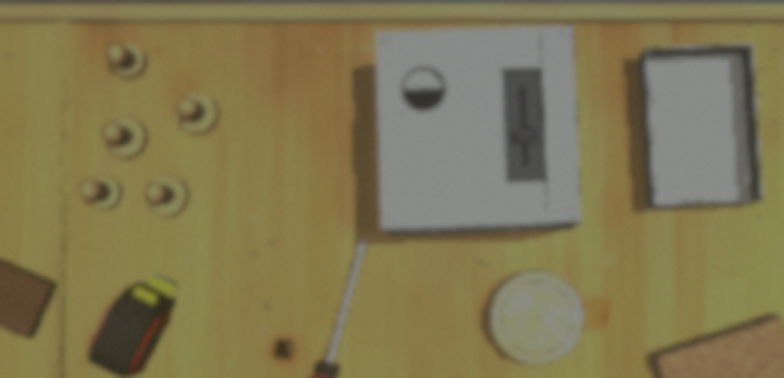

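Five posts are in place. I'll fly over them and get a wrist view to judge the foot sizes.

Call:
{"fn": "jog_arm", "kwargs": {"plan": [[[-0.052, -0.022, 0, 0, 0, 0, -0.17], [-0.052, -0.022, 0, 0, 0, 0, -0.17], [-0.052, -0.022, 0, 0, 0, 0, -0.17], [-0.052, -0.022, 0, 0, 0, 0, -0.17], [-0.052, -0.022, 0, 0, 0, 0, -0.17]]], "newtons": 15}}

```text
time: 0.72
eef_pos: [0.43, 0.3842, 0.2303]
tool_rot: [[-0.932, 0.362, -0.0], [0.362, 0.932, -0.0], [0.0, -0.0, -1.0]]
force: [-0.3, 0.9, -0.6]
width: 0.517
finger_force: 0.0
```

Call:
{"fn": "jog_arm", "kwargs": {"plan": [[[-0.044, -0.026, 0, 0, 0, 0, -0.17], [0, 0, 0, 0, 0, -10, -0.17], [0, 0, 0, 0, 0, -10, -0.17], [0, 0, 0, 0, 0, -2.5, -0.17], [0, 0, 0, 0, 0, 0, -0.17]]]}}

```text
time: 1.35
eef_pos: [0.4604, 0.3455, 0.2302]
tool_rot: [[-1.0, -0.021, -0.001], [-0.021, 1.0, -0.0], [0.001, -0.0, -1.0]]
force: [0.5, 0.5, -0.4]
width: 0.416
finger_force: 0.0
```

```bash
python3 - <<'E'
from h import *
s=manip.get_state(); print(s['eef_pos'],s['tool_rot'].round(3),s['joint_positions'].round(1),s['width'])
d=cam('wrist'); save(d,'w1.png'); np.savez('w1.npz',P=cloud(d)); print(np.array(d['mount']).round(3),d['mtx'],d['k1'])
E
```

```text
[0.46038571 0.34546177 0.23020101] [[-1.    -0.021 -0.001]
 [-0.021  1.    -0.   ]
 [ 0.001 -0.    -1.   ]] [-45.5  12.7   4.8  91.8  -1.1  75.6  50.6] 0.4163545107001756
[[ 0.002  0.962  0.274  0.075]
 [ 1.    -0.001 -0.001  0.   ]
 [-0.001  0.274 -0.962 -0.154]
 [ 0.     0.     0.     1.   ]] [[419.49175042   0.         323.82144041]
 [  0.         419.49175042 246.58009183]
 [  0.           0.           1.        ]] -0.0464455480028149
```

View pics/w1.png

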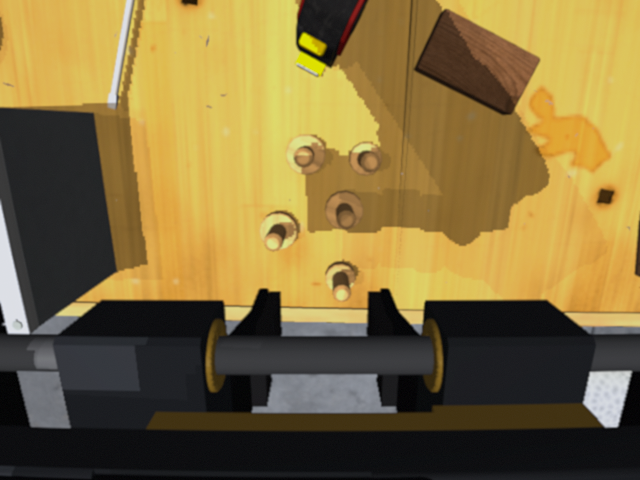

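The wrist view shows all five upright posts: A (342,285), B (280,230), C (344,210), D (367,158), E (306,154). The gauge is at the left and the tape measure at (330,30). I'll measure the feet from depth.

```bash
cat >> h.py <<'E'
def posts(P,guess):
    Q=P.reshape(-1,3); out=[]
    for g in guess:
        n=Q[np.hypot(Q[:,0]-g[0],Q[:,1]-g[1])<.026]
        t=n[(n[:,2]>.046)&(n[:,2]<.06)]
        f=n[(n[:,2]>.0065)&(n[:,2]<.018)]
        c,r=cv2.minEnclosingCircle(f[:,:2].astype(np.float32))
        hull=cv2.convexHull(f[:,:2].astype(np.float32))
        out.append((np.median(t,0).round(4),np.array(c).round(4),round(2000*r,1),'hullD',round(2000*np.sqrt(cv2.contourArea(hull)/np.pi),1),len(t),len(f)))
    return out
E
python3 - <<'E'
from h import *
P=np.load('w1.npz')['P']
for o in posts(P,[(.5246,.3608),(.479,.302),(.4585,.362),(.413,.380),(.410,.3266)]): print(*o)
E
```

```text
[0.5205 0.3619 0.0505] [0.522  0.3622] 29.2 hullD 27.2 244 419
[0.4767 0.3042 0.0504] [0.4776 0.3035] 35.6 hullD 34.0 269 722
[0.4562 0.3635 0.0505] [0.4571 0.3637] 35.2 hullD 34.3 275 762
[0.4102 0.3804 0.0504] [0.4105 0.3808] 29.0 hullD 28.2 312 480
[0.4077 0.3282 0.0505] [0.4079 0.3278] 35.3 hullD 34.4 310 919
```

The depth separates them clearly. A and D have 29 mm feet, and B, C and E have 35 mm feet. Next I'll view the gauge from near, with the tool turned a quarter turn so the fingers straddle the nub along the slot.

Call:
{"fn": "jog_arm", "kwargs": {"plan": [[[0, -0.055, -0.024, 0, 0, 0, -0.6], [0, -0.055, -0.024, 0, 0, 0, -0.6], [0, -0.055, -0.024, 0, 0, 0, -0.6], [0, -0.055, -0.024, 0, 0, 0, -0.6], [0, -0.055, -0.024, 0, 0, 0, -0.6]]]}}

```text
time: 2.02
eef_pos: [0.4662, 0.0689, 0.3514]
tool_rot: [[-1.0, -0.021, 0.0], [-0.021, 1.0, 0.001], [-0.0, 0.0, -1.0]]
force: [1.6, -0.5, 0.3]
width: 0.205
finger_force: 0.0
```

Call:
{"fn": "jog_arm", "kwargs": {"plan": [[[0, 0, 0, 0, 0, 10, -0.6], [0, 0, 0, 0, 0, 10, -0.6], [0, 0, 0, 0, 0, 10, -0.6], [0, 0, 0, 0, 0, 10, -0.6], [0, 0, 0, 0, 0, 10, -0.6]]]}}

```text
time: 2.65
eef_pos: [0.4664, 0.0707, 0.3505]
tool_rot: [[-0.654, 0.756, -0.0], [0.756, 0.654, 0.0], [0.0, -0.0, -1.0]]
force: [0.8, -0.3, 0.1]
width: 0.202
finger_force: 0.0
```

Call:
{"fn": "jog_arm", "kwargs": {"plan": [[[0, 0, 0, 0, 0, 10, -0.6], [0, 0, 0, 0, 0, 10, -0.6], [0, 0, 0, 0, 0, 10, -0.6], [0, 0, 0, 0, 0, 10, -0.6], [0, 0, 0, 0, 0, 0, -0.6]]]}}

```text
time: 3.28
eef_pos: [0.4665, 0.0707, 0.3505]
tool_rot: [[-0.022, 1.0, -0.0], [1.0, 0.022, 0.0], [0.0, -0.0, -1.0]]
force: [-0.5, -0.4, -0.2]
width: 0.199
finger_force: 0.0
```

```bash
python3 - <<'E'
from h import *
s=manip.get_state(); print(s['eef_pos'],s['tool_rot'].round(3),s['joint_positions'].round(1),s['width'])
d=cam('wrist'); save(d,'w2.png'); P=cloud(d); np.savez('w2.npz',P=P,f=d['frame'])
m=(abs(P[...,2]-.13)<.004); Q=P[m][:,:2].astype(np.float32)
r=cv2.minAreaRect(Q); print(np.median(P[m][:,2]),len(Q),r,cv2.boxPoints(r).round(4))
E
```

```text
[0.46649766 0.07067582 0.35047757] [[-0.022  1.    -0.   ]
 [ 1.     0.022  0.   ]
 [ 0.    -0.    -1.   ]] [-28.4  -3.4  13.6  94.6   0.8  88.7 -13.6] 0.19887325305935727
0.1294432683749363 22597 ((0.4522846043109894, 0.06648477911949158), (0.1503264456987381, 0.15067745745182037), 2.0670878887176514) [[ 0.3745  0.1391]
 [ 0.3799 -0.0115]
 [ 0.5301 -0.0061]
 [ 0.5247  0.1445]]
```

View pics/w2.png

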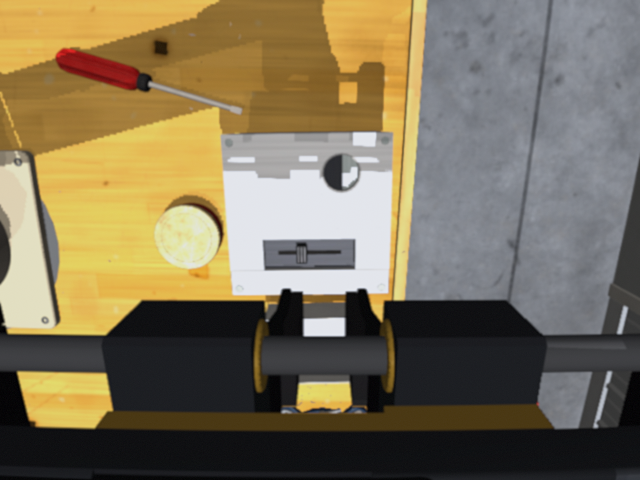

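The gauge fits as a 150.3 × 150.7 mm square at (0.4523, 0.0665), yaw 2.07°. The image shows the nub at about (302,254) and the bore at (341,172). I'll check the predicted points against these pixels.

```bash
python3 - <<'E'
from h import *
P=np.load('w2.npz')['P']; f=np.load('w2.npz')['f']
print(P[254,302],P[240,290],P[248:258,262:266,2].mean())
g=cv2.cvtColor(f,cv2.COLOR_RGB2GRAY)
# slot: points ~8mm deep in deck region
Q=P.reshape(-1,3)
m=(Q[:,2]<.127)&(Q[:,2]>.115)&(abs(Q[:,0]-.4536)<.06)&(abs(Q[:,1]-.031)<.022)
r=cv2.minAreaRect(Q[m][:,:2].astype(np.float32)); print('slot',r,m.sum(),np.median(Q[m][:,2]))
def near(p):
    d=np.linalg.norm(P-np.array(p),axis=2); d[np.isnan(d)]=9; i=np.unravel_index(d.argmin(),d.shape); return i[::-1],d.min().round(4)
print('nub px',near((.4456,.0312,.13)))
for dx,dy in((16.25,0),(-16.25,0),(0,16.25),(0,-16.25)): print('bore edge px',near((.4808+dx/1e3,.1076+dy/1e3,.13)))
cv2.imwrite('pics/w2z.png',cv2.resize(cv2.cvtColor(f[130:300,220:400],cv2.COLOR_RGB2BGR),None,fx=3.3,fy=3.3,interpolation=cv2.INTER_CUBIC))
E
```

```text
[0.44715176 0.03214438 0.13114655] [0.43514755 0.042449   0.12036687] 0.12449636853818642
slot ((0.45952320098876953, 0.029602084308862686), (0.035338420420885086, 0.10716552287340164), 87.01616668701172) 2530 0.12156988723167478
nub px ((np.int64(300), np.int64(255)), np.float64(0.0007))
bore edge px ((np.int64(359), np.int64(174)), np.float64(0.0015))
bore edge px ((np.int64(322), np.int64(172)), np.float64(0.0006))
bore edge px ((np.int64(342), np.int64(154)), np.float64(0.0014))
bore edge px ((np.int64(341), np.int64(191)), np.float64(0.0011))
```

View pics/w2z.png

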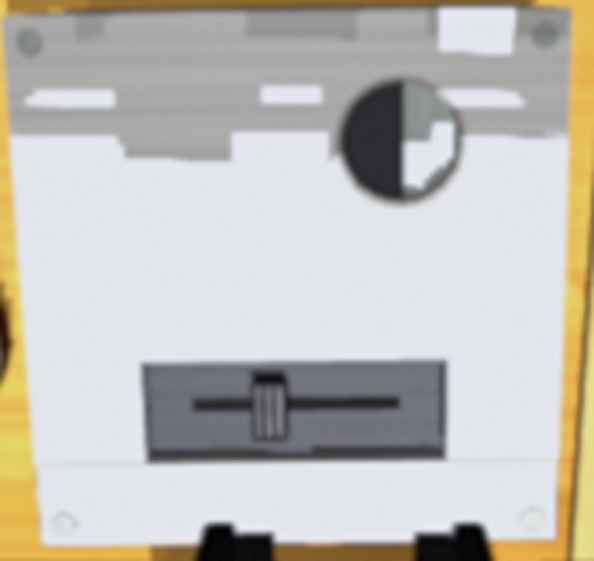

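The predicted points match the picture to about 1 mm. Descending to just above the nub.

Call:
{"fn": "jog_arm", "kwargs": {"plan": [[[-0.0097, -0.0053, 0.05, 0, 0, 0, -0.54], [-0.0097, -0.0053, 0.05, 0, 0, 0, -0.54], [-0.0097, -0.0053, 0.05, 0, 0, 0, -0.54], [-0.0097, -0.0053, 0.05, 0, 0, -0.8, -0.54], [0, 0, 0, 0, 0, 0, -0.54]]]}}

```text
time: 3.95
eef_pos: [0.4438, 0.0305, 0.1481]
tool_rot: [[-0.038, 0.999, -0.006], [0.999, 0.038, -0.002], [-0.001, -0.006, -1.0]]
force: [0.2, -0.7, 0.2]
width: 0.227
finger_force: 0.0
```

```bash
python3 - <<'E'
from h import *
s=manip.get_state(); print(s['eef_pos'],s['tool_rot'].round(3),s['width'],s['force'])
d=cam('wrist'); save(d,'w3.png')
E
```

```text
[0.44378358 0.03052505 0.1480962 ] [[-0.038  0.999 -0.006]
 [ 0.999  0.038 -0.002]
 [-0.001 -0.006 -1.   ]] 0.2269525732662619 [ 0.23571    -0.74695073  0.23727044]
```

View pics/w3.png

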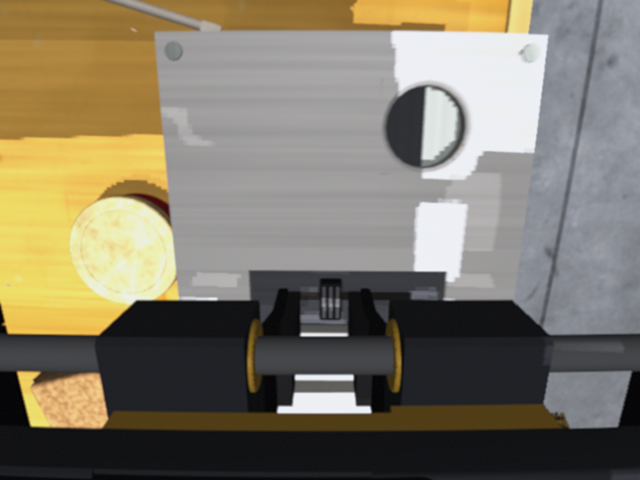

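The nub (330,298) sits between the fingers (about 285 and 368). Lowering into the slot.

Call:
{"fn": "jog_arm", "kwargs": {"plan": [[[0, 0, 0, 0, 0, 0, -0.54], [0, 0.001, 0.007, 0, 0, 0, -0.54], [0, 0, 0.007, 0, 0, 0, -0.54], [0, 0, 0.0025, 0, 0, 0, -0.54], [0, 0, 0, 0, 0, 0, -0.54]]]}}

```text
time: 4.62
eef_pos: [0.4471, 0.0315, 0.1338]
tool_rot: [[-0.036, 0.999, -0.0], [0.999, 0.036, -0.0], [-0.0, -0.0, -1.0]]
force: [0.1, 0.5, 0.1]
width: 0.229
finger_force: 0.0
```

Call:
{"fn": "jog_arm", "kwargs": {"plan": [[[0, 0.004, 0.0015, 0, 0, 0, -0.54], [0, 0.005, 0, 0, 0, 0, -0.54], [0, 0.005, 0, 0, 0, 0, -0.54], [0, 0.004, 0, 0, 0, 0, -0.54], [0, 0.001, 0, 0, 0, 0, -0.54]]]}}

```text
time: 5.25
eef_pos: [0.4664, 0.0321, 0.1325]
tool_rot: [[-0.036, 0.999, -0.0], [0.999, 0.036, -0.0], [-0.0, -0.0, -1.0]]
force: [-1.6, 1.1, 1.0]
width: 0.23
finger_force: 0.8
```

Call:
{"fn": "jog_arm", "kwargs": {"plan": [[[0, 0.001, 0, 0, 0, 0, -0.54], [0, 0.0005, 0, 0, 0, 0, -0.54], [0, 0, 0, 0, 0, 0, -0.54]]]}}

```text
time: 5.62
eef_pos: [0.4667, 0.0322, 0.1324]
tool_rot: [[-0.036, 0.999, -0.002], [0.999, 0.036, 0.0], [0.0, -0.002, -1.0]]
force: [-6.2, -1.1, 4.4]
width: 0.23
finger_force: 3.3
```

The switch is at its stop (6 N). I'll back off, rise, and look at the posts from this same tool orientation.

Call:
{"fn": "jog_arm", "kwargs": {"plan": [[[0, -0.004, 0, 0, 0, 0, -0.54], [0, 0, -0.03, 0, 0, 0, -0.31], [0, 0, -0.06, 0, 0, 0, -0.31], [0.04, 0.0015, -0.01, 0, 0, 0, -0.31], [0.056, 0.0015, 0, 0, 0, 0, -0.31]]]}}

```text
time: 6.25
eef_pos: [0.4645, 0.1284, 0.2345]
tool_rot: [[-0.033, 0.999, 0.004], [0.999, 0.033, 0.002], [0.002, 0.004, -1.0]]
force: [0.7, 0.8, -0.3]
width: 0.343
finger_force: 0.0
```

Call:
{"fn": "jog_arm", "kwargs": {"plan": [[[0.057, 0.0015, 0, 0, 0, 0, -0.31], [0.057, 0.0015, 0, 0, 0, 0, -0.31], [0.057, 0.0015, 0, 0, 0, 0, -0.31], [0.056, 0.0015, 0, 0, 0, 0, -0.31], [0, 0, 0, 0, 0, 0, -0.31]]]}}

```text
time: 6.88
eef_pos: [0.4592, 0.3601, 0.2319]
tool_rot: [[-0.043, 0.999, -0.001], [0.999, 0.043, 0.002], [0.002, -0.001, -1.0]]
force: [0.4, -0.4, 0.4]
width: 0.345
finger_force: 0.0
```

Call:
{"fn": "jog_arm", "kwargs": {"plan": [[[0, 0, 0, 0, 0, 0, -0.31], [0, 0, 0, 0, 0, 0, -0.31]]]}}

```text
time: 7.12
eef_pos: [0.4618, 0.3538, 0.2329]
tool_rot: [[-0.034, 0.999, 0.001], [0.999, 0.034, 0.0], [0.0, 0.001, -1.0]]
force: [-0.2, 0.2, -0.4]
width: 0.348
finger_force: 0.0
```

```bash
python3 - <<'E'
from h import *
s=manip.get_state(); print(s['eef_pos'],s['tool_rot'].round(3),s['width'],s['joint_positions'].round(1))
d=cam('wrist'); save(d,'w4.png'); P=cloud(d); np.savez('w4.npz',P=P,f=d['frame'])
for o in posts(P,[(.5246,.3608),(.479,.302),(.4585,.362),(.413,.380),(.410,.3266)]): print(*o)
E
```

```text
[0.46180103 0.35384176 0.23286364] [[-0.034  0.999  0.001]
 [ 0.999  0.034  0.   ]
 [ 0.     0.001 -1.   ]] 0.34756515135952426 [-43.6  13.4   1.9  90.6  -0.4  76.  -39.7]
[0.5213 0.3634 0.0504] [0.5221 0.3626] 29.1 hullD 27.2 282 439
[0.4776 0.3051 0.0504] [0.4777 0.304 ] 35.3 hullD 33.5 246 679
[0.4571 0.3645 0.0504] [0.4574 0.3639] 35.1 hullD 34.3 275 778
[0.4111 0.3817 0.0505] [0.4105 0.3813] 29.2 hullD 27.5 295 430
[0.4087 0.3296 0.0505] [0.4082 0.3284] 35.1 hullD 33.5 263 697
```

Both views agree within 1 mm. Going for post A at (0.5218, 0.3625).

Call:
{"fn": "jog_arm", "kwargs": {"plan": [[[0.0067, 0.0603, 0, 0, 0, 0, -0.31], [0, 0, 0.055, 0, 0, 0, -0.31], [0, 0, 0.055, 0, 0, 0, -0.31], [0, 0, 0.025, 0, 0, 0, -0.31], [0, 0, 0, 0, 0, 0, -0.31]]]}}

```text
time: 7.8
eef_pos: [0.5205, 0.3624, 0.0958]
tool_rot: [[-0.035, 0.999, -0.003], [0.999, 0.035, -0.002], [-0.002, -0.003, -1.0]]
force: [-0.7, -0.2, 0.6]
width: 0.342
finger_force: 0.0
```

Call:
{"fn": "jog_arm", "kwargs": {"plan": [[[0, 0, 0, 0, 0, 0, -0.31], [0, 0, 0.03, 0, 0, 0, -0.31], [0, 0, 0.03, 0, 0, 0, -0.31], [0, 0, 0.008, 0, 0, 0, -0.31], [0, 0, 0, 0, 0, 0, -0.31]]]}}

```text
time: 8.43
eef_pos: [0.5217, 0.3644, 0.0308]
tool_rot: [[-0.036, 0.999, 0.001], [0.999, 0.036, 0.001], [0.001, 0.001, -1.0]]
force: [0.1, -0.1, 0.2]
width: 0.34
finger_force: 0.0
```

Call:
{"fn": "jog_arm", "kwargs": {"plan": [[[0, 0, 0, 0, 0, 0, -0.31]]]}}

```text
time: 8.55
eef_pos: [0.5221, 0.3647, 0.0314]
tool_rot: [[-0.036, 0.999, 0.002], [0.999, 0.036, 0.002], [0.002, 0.002, -1.0]]
force: [0.3, -0.7, 0.2]
width: 0.345
finger_force: 0.0
```

Call:
{"fn": "jog_arm", "kwargs": {"plan": [[[-0.002, 0, 0.001, 0, 0, 0, -0.31], [0, 0, 0, 0, 0, 0, -0.31], [0, 0, 0, 0, 0, 0, -1], [0, 0, 0, 0, 0, 0, -1], [0, 0, 0, 0, 0, 0, -1]]], "newtons": 20}}

```text
time: 9.18
eef_pos: [0.5212, 0.3621, 0.0286]
tool_rot: [[-0.036, 0.999, 0.0], [0.999, 0.036, 0.0], [0.0, 0.0, -1.0]]
force: [0.5, 0.5, -1.3]
width: 0.172
finger_force: 20.0
```

Call:
{"fn": "jog_arm", "kwargs": {"plan": [[[0, 0, 0, 0, 0, 0, -1], [0, 0, 0, 0, 0, 0, -1]]]}}

```text
time: 9.43
eef_pos: [0.5212, 0.3621, 0.0286]
tool_rot: [[-0.036, 0.999, 0.0], [0.999, 0.036, 0.0], [0.0, 0.0, -1.0]]
force: [0.9, 1.4, -0.2]
width: 0.176
finger_force: 20.0
```

Gripped (15.3 mm). Carrying to the bore.

Call:
{"fn": "jog_arm", "kwargs": {"plan": [[[0, 0, -0.05, 0, 0, 0, -1], [0, 0, -0.06, 0, 0, 0, -1], [0, 0, -0.06, 0, 0, 0, -1], [-0.05, -0.0099, -0.01, 0, 0, 0, -1], [-0.051, -0.0099, 0, 0, 0, 0, -1]]]}}

```text
time: 10.05
eef_pos: [0.5052, 0.2597, 0.2099]
tool_rot: [[-0.037, 0.999, 0.002], [0.999, 0.037, 0.001], [0.001, 0.002, -1.0]]
force: [0.6, -0.5, -0.4]
width: 0.179
finger_force: 20.0
```

Call:
{"fn": "jog_arm", "kwargs": {"plan": [[[-0.051, -0.0099, 0, 0, 0, 0, -1], [-0.051, -0.0099, 0, 0, 0, 0, -1], [-0.05, -0.0099, 0, 0, 0, 0, -1], [0, 0, 0, 0, 0, 0, -1], [0, 0, 0, 0, 0, 0, -1]]]}}

```text
time: 10.68
eef_pos: [0.4808, 0.108, 0.2087]
tool_rot: [[-0.036, 0.999, 0.0], [0.999, 0.036, 0.001], [0.001, 0.0, -1.0]]
force: [-0.3, 1.0, -0.7]
width: 0.179
finger_force: 20.0
```

Call:
{"fn": "jog_arm", "kwargs": {"plan": [[[0, 0, 0.04, 0, 0, 0, -1], [0, 0, 0, 0, 0, 0, -1], [0, 0, 0, 0, 0, 0, -1]]]}}

```text
time: 11.05
eef_pos: [0.4812, 0.1083, 0.1695]
tool_rot: [[-0.037, 0.999, 0.0], [0.999, 0.037, 0.0], [0.0, 0.0, -1.0]]
force: [0.2, -0.4, -0.1]
width: 0.176
finger_force: 20.0
```

```bash
python3 - <<'E'
from h import *
s=manip.get_state(); print(s['eef_pos'],s['tool_rot'].round(3),s['width'],s['joint_positions'].round(1))
d=cam('wrist'); save(d,'w5.png'); P=cloud(d); np.savez('w5.npz',P=P,f=d['frame'])
E
```

```text
[0.48117056 0.10830583 0.16949053] [[-0.037  0.999  0.   ]
 [ 0.999  0.037  0.   ]
 [ 0.     0.    -1.   ]] 0.17552741250626272 [-27.7   4.8  10.2 108.4  -0.9  66.9 -15. ]
```

View pics/w5.png

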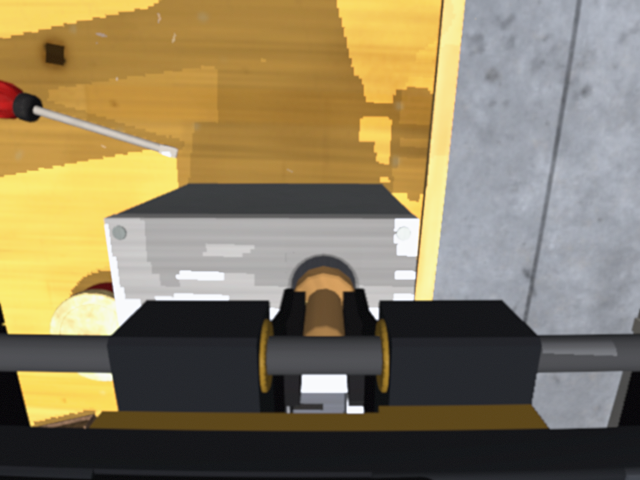

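The foot (about 324,285) is centred over the dark bore rim (291–357). Lowering slowly.

Call:
{"fn": "jog_arm", "kwargs": {"plan": [[[-0.0007, 0, 0.006, 0, 0, 0, -1], [0, 0, 0.004, 0, 0, 0, -1], [0, 0, 0.003, 0, 0, 0, -1], [0, 0, 0.003, 0, 0, 0, -1], [0, 0, 0, 0, 0, 0, -1]]]}}

```text
time: 11.72
eef_pos: [0.4807, 0.1067, 0.1523]
tool_rot: [[-0.036, 0.999, -0.0], [0.999, 0.036, -0.0], [-0.0, -0.0, -1.0]]
force: [0.5, -0.3, -0.9]
width: 0.179
finger_force: 20.0
```

Inside without contact. Going a bit deeper, then releasing.

Call:
{"fn": "jog_arm", "kwargs": {"plan": [[[0, 0, 0.004, 0, 0, 0, -1], [0, 0, 0, 0, 0, 0, -1], [0, 0, 0, 0, 0, 0, -0.31], [0, 0, 0, 0, 0, 0, -0.31], [0, 0, 0, 0, 0, 0, -0.31]]]}}

```text
time: 12.35
eef_pos: [0.4809, 0.1068, 0.1486]
tool_rot: [[-0.036, 0.999, 0.0], [0.999, 0.036, 0.0], [0.0, 0.0, -1.0]]
force: [-0.2, 0.4, -0.3]
width: 0.333
finger_force: 0.0
```

Call:
{"fn": "jog_arm", "kwargs": {"plan": [[[0, 0, -0.02, 0, 0, 0, -0.31], [0, 0, -0.06, 0, 0, 0, -0.31], [0.055, 0, 0, 0, 0, 0, -0.31], [0.06, -0.013, 0, 0, 0, 0, -0.31], [0.06, -0.02, 0, 0, 0, 0, -0.31]]]}}

```text
time: 12.98
eef_pos: [0.4415, 0.2814, 0.2288]
tool_rot: [[-0.035, 0.999, 0.001], [0.999, 0.035, 0.001], [0.001, 0.001, -1.0]]
force: [1.4, -0.4, 0.3]
width: 0.347
finger_force: 0.0
```

Call:
{"fn": "jog_arm", "kwargs": {"plan": [[[0.055, -0.02, 0, 0, 0, 0, -0.31], [0.02, -0.01, 0, 0, 0, 0, -0.31], [0, 0, 0, 0, 0, 0, -0.31], [0, 0, 0, 0, 0, 0, -0.31]]]}}

```text
time: 13.48
eef_pos: [0.41, 0.3524, 0.2285]
tool_rot: [[-0.034, 0.999, 0.0], [0.999, 0.034, -0.0], [-0.0, 0.0, -1.0]]
force: [0.9, 0.0, 0.4]
width: 0.344
finger_force: 0.0
```

```bash
python3 - <<'E'
from h import *
s=manip.get_state(); print(s['eef_pos'],s['tool_rot'].round(3),s['width'])
d=cam('wrist'); P=cloud(d)
for o in posts(P,[(.479,.302),(.4585,.362),(.413,.380),(.410,.3266)]): print(*o)
t=cam('top'); Q=cloud(t); save(t,'t2.png')
m=(Q[...,2]>.145)&(abs(Q[...,0]-.481)<.03)&(abs(Q[...,1]-.1076)<.03); print('above bore',m.sum())
m=(abs(Q[...,0]-.481)<.008)&(abs(Q[...,1]-.1076)<.008); print('bore z',np.sort(Q[m][:,2]).round(3))
im=cv2.cvtColor(t['frame'][175:310,130:410],cv2.COLOR_RGB2BGR); cv2.imwrite('pics/t2z.png',cv2.resize(im,None,fx=2.8,fy=2.8,interpolation=cv2.INTER_CUBIC))
E
```

```text
[0.40999028 0.35240085 0.22854478] [[-0.034  0.999  0.   ]
 [ 0.999  0.034 -0.   ]
 [-0.     0.    -1.   ]] 0.344313845293446
[0.4771 0.3055 0.0503] [0.4779 0.3043] 35.5 hullD 33.6 252 700
[0.4564 0.3646 0.0504] [0.4571 0.3639] 35.1 hullD 34.3 285 769
[0.4106 0.3817 0.0504] [0.4106 0.3811] 28.8 hullD 28.0 298 454
[0.4079 0.3293 0.0503] [0.4078 0.3285] 35.1 hullD 33.8 267 720
above bore 0
bore z [0.025 0.029 0.03  0.03  0.03  0.031 0.031 0.031 0.031 0.032 0.032 0.033
 0.033 0.033 0.033 0.034 0.034 0.035 0.035 0.035 0.036 0.037 0.037 0.038
 0.039]
```

View pics/t2z.png

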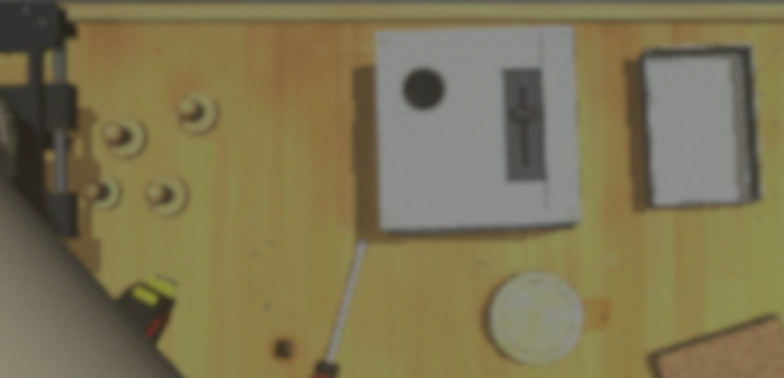

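Post A has dropped: the bore (424,88) shows dark and fully open, and the switch is at the far end. Next is post D at (0.4106, 0.3811).

Call:
{"fn": "jog_arm", "kwargs": {"plan": [[[0.0287, 0.0016, 0, 0, 0, 0, -0.31], [0, 0, 0.055, 0, 0, 0, -0.31], [0, 0, 0.055, 0, 0, 0, -0.31], [0, 0, 0.02, 0, 0, 0, -0.31], [0, 0, 0, 0, 0, 0, -0.31]]]}}

```text
time: 14.2
eef_pos: [0.4097, 0.3807, 0.0972]
tool_rot: [[-0.034, 0.999, -0.002], [0.999, 0.034, -0.002], [-0.002, -0.002, -1.0]]
force: [-0.2, 0.7, 1.6]
width: 0.345
finger_force: 0.0
```

Call:
{"fn": "jog_arm", "kwargs": {"plan": [[[0, 0, 0.03, 0, 0, 0, -0.31], [0, 0, 0.03, 0, 0, 0, -0.31], [0, 0, 0.0085, 0, 0, 0, -0.31], [0, 0, 0, 0, 0, 0, -0.31], [0, 0, 0, 0, 0, 0, -0.31]]]}}

```text
time: 14.82
eef_pos: [0.4106, 0.383, 0.0317]
tool_rot: [[-0.036, 0.999, 0.002], [0.999, 0.036, 0.002], [0.002, 0.002, -1.0]]
force: [-0.6, -0.0, 0.2]
width: 0.343
finger_force: 0.0
```

Call:
{"fn": "jog_arm", "kwargs": {"plan": [[[-0.0013, 0, 0.001, 0, 0, 0, -0.31], [0, 0, 0, 0, 0, 0, -0.31], [0, 0, 0, 0, 0, 0, -1], [0, 0, 0, 0, 0, 0, -1], [0, 0, 0, 0, 0, 0, -1]]], "newtons": 20}}

```text
time: 15.45
eef_pos: [0.4098, 0.3811, 0.029]
tool_rot: [[-0.036, 0.999, 0.0], [0.999, 0.036, 0.0], [0.0, 0.0, -1.0]]
force: [0.2, 0.4, -0.2]
width: 0.175
finger_force: 20.0
```

Call:
{"fn": "jog_arm", "kwargs": {"plan": [[[0, 0, 0, 0, 0, 0, -1], [0, 0, 0, 0, 0, 0, -1]]]}}

```text
time: 15.7
eef_pos: [0.4098, 0.3811, 0.0291]
tool_rot: [[-0.036, 0.999, 0.0], [0.999, 0.036, 0.0], [0.0, 0.0, -1.0]]
force: [0.3, 0.0, 0.2]
width: 0.176
finger_force: 20.0
```

Call:
{"fn": "jog_arm", "kwargs": {"plan": [[[0, 0, -0.05, 0, 0, 0, -1], [0, 0, -0.06, 0, 0, 0, -1], [0, 0, -0.06, 0, 0, 0, -1], [-0.054, 0.0122, -0.01, 0, 0, 0, -1], [-0.0555, 0.0122, 0, 0, 0, 0, -1]]]}}

```text
time: 16.32
eef_pos: [0.4387, 0.2718, 0.2105]
tool_rot: [[-0.037, 0.999, 0.002], [0.999, 0.037, 0.002], [0.002, 0.002, -1.0]]
force: [0.9, -0.4, -1.2]
width: 0.176
finger_force: 20.0
```

Call:
{"fn": "jog_arm", "kwargs": {"plan": [[[-0.0555, 0.0122, 0, 0, 0, 0, -1], [-0.0555, 0.0122, 0, 0, 0, 0, -1], [-0.0556, 0.0124, 0, 0, 0, 0, -1], [0, 0, 0, 0, 0, 0, -1], [0, 0, 0, 0, 0, 0, -1]]]}}

```text
time: 16.95
eef_pos: [0.4806, 0.1079, 0.209]
tool_rot: [[-0.036, 0.999, -0.0], [0.999, 0.036, 0.0], [0.0, -0.0, -1.0]]
force: [-0.0, 0.7, 0.1]
width: 0.177
finger_force: 20.0
```

Call:
{"fn": "jog_arm", "kwargs": {"plan": [[[0, 0, 0.04, 0, 0, 0, -1], [0, 0, 0, 0, 0, 0, -1], [0, 0, 0, 0, 0, 0, -1]]]}}

```text
time: 17.32
eef_pos: [0.481, 0.1084, 0.17]
tool_rot: [[-0.037, 0.999, 0.0], [0.999, 0.037, 0.0], [0.0, 0.0, -1.0]]
force: [0.9, -0.0, -0.3]
width: 0.179
finger_force: 20.0
```

Call:
{"fn": "jog_arm", "kwargs": {"plan": [[[-0.0008, 0, 0.006, 0, 0, 0, -1], [0, 0, 0.004, 0, 0, 0, -1], [0, 0, 0.003, 0, 0, 0, -1], [0, 0, 0.003, 0, 0, 0, -1], [0, 0, 0, 0, 0, 0, -1]]]}}

```text
time: 17.95
eef_pos: [0.4807, 0.1065, 0.1528]
tool_rot: [[-0.036, 0.999, -0.0], [0.999, 0.036, -0.0], [-0.0, -0.0, -1.0]]
force: [0.4, 0.3, -0.6]
width: 0.175
finger_force: 20.0
```

Call:
{"fn": "jog_arm", "kwargs": {"plan": [[[0, 0, 0.004, 0, 0, 0, -1], [0, 0, 0, 0, 0, 0, -1], [0, 0, 0, 0, 0, 0, -0.31], [0, 0, 0, 0, 0, 0, -0.31], [0, 0, 0, 0, 0, 0, -0.31]]]}}

```text
time: 18.58
eef_pos: [0.4809, 0.1066, 0.1492]
tool_rot: [[-0.036, 0.999, 0.0], [0.999, 0.036, 0.0], [0.0, 0.0, -1.0]]
force: [-0.2, -0.9, -0.2]
width: 0.332
finger_force: 0.0
```

Call:
{"fn": "jog_arm", "kwargs": {"plan": [[[0, 0, -0.02, 0, 0, 0, -0.31], [0, 0, -0.06, 0, 0, 0, -0.31], [0.057, -0.005, 0, 0, 0, 0, -0.31], [0.061, -0.0065, 0, 0, 0, 0, -0.31], [0.061, -0.0065, 0, 0, 0, 0, -0.31]]]}}

```text
time: 19.2
eef_pos: [0.4561, 0.2865, 0.2295]
tool_rot: [[-0.035, 0.999, 0.001], [0.999, 0.035, 0.001], [0.001, 0.001, -1.0]]
force: [1.4, -0.2, -0.0]
width: 0.347
finger_force: 0.0
```

Call:
{"fn": "jog_arm", "kwargs": {"plan": [[[0.06, -0.0065, 0, 0, 0, 0, -0.31], [0, 0, 0, 0, 0, 0, -0.31], [0, 0, 0, 0, 0, 0, -0.31], [0, 0, 0, 0, 0, 0, -0.31]]]}}

```text
time: 19.7
eef_pos: [0.4485, 0.3432, 0.2292]
tool_rot: [[-0.034, 0.999, 0.0], [0.999, 0.034, -0.0], [-0.0, 0.0, -1.0]]
force: [0.6, -0.2, -1.0]
width: 0.342
finger_force: 0.0
```

```bash
python3 - <<'E'
from h import *
s=manip.get_state(); print(s['eef_pos'],s['tool_rot'].round(3),s['width'])
d=cam('wrist'); P=cloud(d)
for o in posts(P,[(.479,.302),(.4585,.362),(.410,.3266)]): print(*o)
t=cam('top'); Q=cloud(t)
m=(Q[...,2]>.145)&(abs(Q[...,0]-.481)<.03)&(abs(Q[...,1]-.1076)<.03); print('above bore',m.sum())
m=(abs(Q[...,0]-.481)<.008)&(abs(Q[...,1]-.1076)<.008); print('bore z',np.sort(Q[m][:,2]).round(3))
E
```

```text
[0.4485066  0.3431598  0.22919207] [[-0.034  0.999  0.   ]
 [ 0.999  0.034 -0.   ]
 [-0.     0.    -1.   ]] 0.3422520887846802
[0.4775 0.3053 0.0503] [0.4777 0.3043] 35.1 hullD 33.9 260 705
[0.4569 0.3645 0.0504] [0.4573 0.3639] 35.2 hullD 34.3 291 814
[0.4084 0.3292 0.0504] [0.4081 0.3284] 35.3 hullD 33.9 271 723
above bore 0
bore z [0.027 0.028 0.028 0.029 0.029 0.029 0.031 0.031 0.031 0.032 0.033 0.034
 0.034 0.034 0.035 0.035 0.036 0.036 0.036 0.036 0.036 0.037 0.038 0.039]
```

D dropped too. Now the oversize posts, starting with C.

Call:
{"fn": "jog_arm", "kwargs": {"plan": [[[0.0204, 0.0095, 0, 0, 0, 0, -0.31], [0, 0, 0.055, 0, 0, 0, -0.31], [0, 0, 0.055, 0, 0, 0, -0.31], [0, 0, 0.02, 0, 0, 0, -0.31], [0, 0, 0, 0, 0, 0, -0.31]]]}}

```text
time: 20.42
eef_pos: [0.4561, 0.3639, 0.0977]
tool_rot: [[-0.035, 0.999, -0.002], [0.999, 0.035, -0.002], [-0.002, -0.002, -1.0]]
force: [0.8, 0.7, 1.1]
width: 0.344
finger_force: 0.0
```

Call:
{"fn": "jog_arm", "kwargs": {"plan": [[[-0.001, 0, 0.03, 0, 0, 0, -0.31], [0, 0, 0.03, 0, 0, 0, -0.31], [0, 0, 0.0095, 0, 0, 0, -0.31], [0, 0, 0, 0, 0, 0, -0.31], [0, 0, 0, 0, 0, 0, -0.31]]]}}

```text
time: 21.05
eef_pos: [0.4575, 0.3649, 0.0313]
tool_rot: [[-0.036, 0.999, 0.002], [0.999, 0.036, 0.002], [0.002, 0.002, -1.0]]
force: [-0.7, -0.5, 0.1]
width: 0.345
finger_force: 0.0
```

Call:
{"fn": "jog_arm", "kwargs": {"plan": [[[0, 0, 0, 0, 0, 0, -0.31], [0, 0, 0, 0, 0, 0, -1], [0, 0, 0, 0, 0, 0, -1], [0, 0, 0, 0, 0, 0, -1], [0, 0, 0, 0, 0, 0, -1]]]}}

```text
time: 21.68
eef_pos: [0.4567, 0.3643, 0.0297]
tool_rot: [[-0.036, 0.999, 0.0], [0.999, 0.036, 0.0], [0.0, 0.0, -1.0]]
force: [0.4, 0.3, 2.1]
width: 0.18
finger_force: 20.0
```

Gripped C, carrying to the tray.

Call:
{"fn": "jog_arm", "kwargs": {"plan": [[[0, 0, -0.05, 0, 0, 0, -1], [0, 0, -0.06, 0, 0, 0, -1], [0, 0, -0.06, 0, 0, 0, -1], [-0.054, 0.0025, -0.01, 0, 0, 0, -1], [-0.056, 0.0025, 0, 0, 0, 0, -1]]]}}

```text
time: 22.3
eef_pos: [0.4659, 0.2538, 0.2108]
tool_rot: [[-0.037, 0.999, 0.002], [0.999, 0.037, 0.001], [0.001, 0.002, -1.0]]
force: [0.3, -0.9, -0.8]
width: 0.172
finger_force: 20.0
```

Call:
{"fn": "jog_arm", "kwargs": {"plan": [[[-0.056, 0.0025, 0, 0, 0, 0, -1], [-0.056, 0.0025, 0, 0, 0, 0, -1], [-0.056, 0.0025, 0, 0, 0, 0, -1], [-0.056, 0.0025, 0, 0, 0, 0, -1], [-0.056, 0.0025, 0, 0, 0, 0, -1]]]}}

```text
time: 22.92
eef_pos: [0.4878, -0.0267, 0.2096]
tool_rot: [[-0.036, 0.999, 0.0], [0.999, 0.036, 0.0], [0.0, 0.0, -1.0]]
force: [0.9, 0.9, 0.0]
width: 0.177
finger_force: 20.0
```

Call:
{"fn": "jog_arm", "kwargs": {"plan": [[[-0.056, 0.0025, 0, 0, 0, 0, -1], [-0.056, 0.0025, 0, 0, 0, 0, -1], [0, 0, 0, 0, 0, 0, -1], [0, 0, 0, 0, 0, 0, -1]]]}}

```text
time: 23.42
eef_pos: [0.497, -0.1361, 0.2093]
tool_rot: [[-0.036, 0.999, -0.001], [0.999, 0.036, 0.001], [0.001, -0.0, -1.0]]
force: [0.0, 0.4, -0.3]
width: 0.174
finger_force: 20.0
```

```bash
python3 - <<'E'
from h import *
s=manip.get_state(); print(s['eef_pos'],s['width'],s['joint_positions'].round(1))
d=cam('wrist'); P=cloud(d).reshape(-1,3)
m=(abs(P[:,2]-.049)<.004)&(P[:,1]<-.05)&(P[:,1]>-.2)&(abs(P[:,0]-.466)<.1); Q=P[m]; print(m.sum(),Q.min(0).round(4),Q.max(0).round(4))
save(d,'w6.png')
E
```

```text
[ 0.49698527 -0.1361357   0.20927193] 0.17447533899394588 [-10.9   5.6  22.7 103.   -2.3  71.9  14.4]
1671 [ 0.3968 -0.1658  0.045 ] [ 0.5303 -0.0698  0.0496]
```

View pics/w6.png

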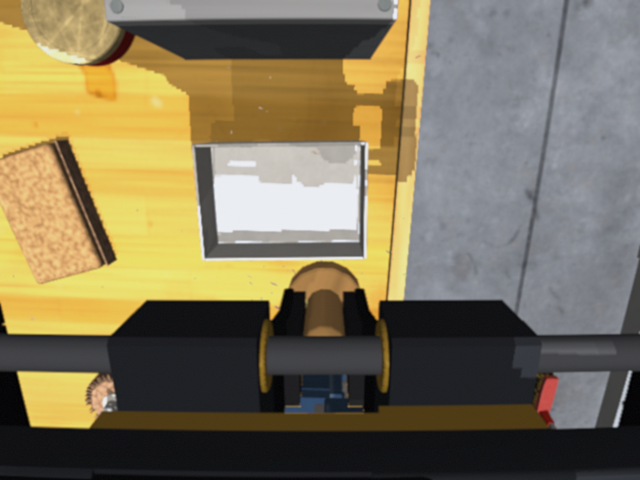

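The tray (205–367, 143–258) lies where it was measured, and the post is over its far part. Shifting 4 mm from the far wall and lowering.

Call:
{"fn": "jog_arm", "kwargs": {"plan": [[[0, -0.004, 0.05, 0, 0, 0, -1], [0, 0, 0.05, 0, 0, 0, -1], [0, 0, 0.04, 0, 0, 0, -1], [0, 0, 0.02, 0, 0, 0, -1], [0, 0, 0.012, 0, 0, 0, -1]]]}}

```text
time: 24.1
eef_pos: [0.4928, -0.1352, 0.0365]
tool_rot: [[-0.038, 0.999, -0.001], [0.999, 0.038, 0.001], [0.001, -0.001, -1.0]]
force: [-0.4, 0.5, -0.2]
width: 0.18
finger_force: 20.0
```

Call:
{"fn": "jog_arm", "kwargs": {"plan": [[[0, 0, 0.001, 0, 0, 0, -1], [0, 0, 0, 0, 0, 0, -1], [0, 0, 0, 0, 0, 0, -0.45], [0, 0, 0, 0, 0, 0, -0.45], [0, 0, 0, 0, 0, 0, -0.45]]]}}

```text
time: 24.72
eef_pos: [0.4933, -0.1368, 0.0368]
tool_rot: [[-0.036, 0.999, 0.0], [0.999, 0.036, 0.0], [0.0, 0.0, -1.0]]
force: [-0.6, -0.2, -0.4]
width: 0.268
finger_force: 0.0
```

Call:
{"fn": "jog_arm", "kwargs": {"plan": [[[0, 0, -0.03, 0, 0, 0, -0.45], [0, 0, -0.06, 0, 0, 0, -0.45], [0, 0, -0.06, 0, 0, 0, -0.31], [0, 0, -0.042, 0, 0, 0, -0.31], [0.06, -0.0034, 0, 0, 0, 0, -0.31]]]}}

```text
time: 25.35
eef_pos: [0.4892, -0.0803, 0.2323]
tool_rot: [[-0.028, 1.0, 0.007], [1.0, 0.028, -0.001], [-0.001, 0.007, -1.0]]
force: [1.0, 0.4, -0.5]
width: 0.34
finger_force: 0.0
```

Call:
{"fn": "jog_arm", "kwargs": {"plan": [[[0.0605, -0.0034, 0, 0, 0, 0, -0.31], [0.0605, -0.0034, 0, 0, 0, 0, -0.31], [0.0605, -0.0034, 0, 0, 0, 0, -0.31], [0.0605, -0.0034, 0, 0, 0, 0, -0.31], [0.0605, -0.0034, 0, 0, 0, 0, -0.31]]]}}

```text
time: 25.98
eef_pos: [0.4593, 0.2265, 0.2288]
tool_rot: [[-0.036, 0.999, 0.001], [0.999, 0.036, 0.0], [0.0, 0.001, -1.0]]
force: [0.9, 0.3, 0.8]
width: 0.347
finger_force: 0.0
```

Call:
{"fn": "jog_arm", "kwargs": {"plan": [[[0.0605, -0.0034, 0, 0, 0, 0, -0.31], [0.06, -0.0034, 0, 0, 0, 0, -0.31], [0, 0, 0, 0, 0, 0, -0.31], [0, 0, 0, 0, 0, 0, -0.31], [0, 0, 0, 0, 0, 0, -0.31]]]}}

```text
time: 26.6
eef_pos: [0.4493, 0.3434, 0.2287]
tool_rot: [[-0.034, 0.999, 0.0], [0.999, 0.034, -0.0], [-0.0, 0.0, -1.0]]
force: [-0.5, 0.0, 0.4]
width: 0.343
finger_force: 0.0
```

```bash
python3 - <<'E'
from h import *
s=manip.get_state(); print(s['eef_pos'],s['tool_rot'].round(3),s['width'])
d=cam('wrist'); P=cloud(d)
for o in posts(P,[(.479,.302),(.410,.3266)]): print(*o)
t=cam('top'); Q=cloud(t)[185:260,350:410].reshape(-1,3)
m=(Q[:,2]>.02)&(abs(Q[:,0]-.466)<.055)&(abs(Q[:,1]+.118)<.038); print('in tray',np.median(Q[m],0),m.sum(),Q[m][:,2].max())
E
```

```text
[0.44931973 0.34340861 0.22870974] [[-0.034  0.999  0.   ]
 [ 0.999  0.034 -0.   ]
 [-0.     0.    -1.   ]] 0.3433008804252424
[0.4775 0.3055 0.0504] [0.4777 0.3041] 35.2 hullD 33.6 259 705
[0.4084 0.3294 0.0503] [0.4079 0.3282] 35.4 hullD 33.7 272 734
in tray [ 0.49471251 -0.13628668  0.05090042] 54 0.05834807993079916
```

C stands in the tray. Post B is next.

Call:
{"fn": "jog_arm", "kwargs": {"plan": [[[-0.0402, 0.027, 0, 0, 0, 0, -0.31], [0, 0, 0.055, 0, 0, 0, -0.31], [0, 0, 0.055, 0, 0, 0, -0.31], [0, 0, 0.02, 0, 0, 0, -0.31], [0, 0, 0, 0, 0, 0, -0.31]]]}}

```text
time: 27.32
eef_pos: [0.4764, 0.3045, 0.0973]
tool_rot: [[-0.035, 0.999, -0.002], [0.999, 0.035, -0.002], [-0.002, -0.002, -1.0]]
force: [0.4, -0.4, 0.5]
width: 0.347
finger_force: 0.0
```

Call:
{"fn": "jog_arm", "kwargs": {"plan": [[[-0.001, 0, 0.03, 0, 0, 0, -0.31], [0, 0, 0.03, 0, 0, 0, -0.31], [0, 0, 0.0095, 0, 0, 0, -0.31], [0, 0, 0, 0, 0, 0, -0.31], [0, 0, 0, 0, 0, 0, -0.31]]]}}

```text
time: 27.95
eef_pos: [0.478, 0.3053, 0.0307]
tool_rot: [[-0.036, 0.999, 0.002], [0.999, 0.036, 0.001], [0.001, 0.002, -1.0]]
force: [0.2, 0.5, 0.1]
width: 0.346
finger_force: 0.0
```

Call:
{"fn": "jog_arm", "kwargs": {"plan": [[[0, 0, 0, 0, 0, 0, -0.31], [0, 0, 0, 0, 0, 0, -1], [0, 0, 0, 0, 0, 0, -1], [0, 0, 0, 0, 0, 0, -1], [0, 0, 0, 0, 0, 0, -1]]]}}

```text
time: 28.58
eef_pos: [0.4771, 0.3048, 0.0292]
tool_rot: [[-0.036, 0.999, 0.0], [0.999, 0.036, 0.0], [0.0, 0.0, -1.0]]
force: [0.5, -0.2, 2.0]
width: 0.178
finger_force: 20.0
```

Call:
{"fn": "jog_arm", "kwargs": {"plan": [[[0, 0, -0.05, 0, 0, 0, -1], [0, 0, -0.06, 0, 0, 0, -1], [0, 0, -0.06, 0, 0, 0, -1], [-0.054, -0.0038, -0.01, 0, 0, 0, -1], [-0.0583, -0.0038, 0, 0, 0, 0, -1]]]}}

```text
time: 29.2
eef_pos: [0.4738, 0.1916, 0.2103]
tool_rot: [[-0.037, 0.999, 0.002], [0.999, 0.037, 0.001], [0.001, 0.002, -1.0]]
force: [0.2, -0.6, -0.3]
width: 0.175
finger_force: 20.0
```

Call:
{"fn": "jog_arm", "kwargs": {"plan": [[[-0.0583, -0.0038, 0, 0, 0, 0, -1], [-0.0583, -0.0038, 0, 0, 0, 0, -1], [-0.0583, -0.0038, 0, 0, 0, 0, -1], [-0.0583, -0.0038, 0, 0, 0, 0, -1], [-0.0583, -0.0038, 0, 0, 0, 0, -1]]]}}

```text
time: 29.82
eef_pos: [0.4645, -0.1016, 0.2091]
tool_rot: [[-0.036, 0.999, 0.001], [0.999, 0.036, 0.0], [0.0, 0.001, -1.0]]
force: [0.8, -0.1, -0.9]
width: 0.18
finger_force: 20.0
```

Call:
{"fn": "jog_arm", "kwargs": {"plan": [[[0, 0, 0, 0, 0, 0, -1], [0, 0, 0, 0, 0, 0, -1], [0, 0, 0.05, 0, 0, 0, -1], [0, 0, 0.05, 0, 0, 0, -1], [0, 0, 0, 0, 0, 0, -1]]]}}

```text
time: 30.45
eef_pos: [0.4626, -0.0981, 0.1064]
tool_rot: [[-0.038, 0.999, -0.007], [0.999, 0.038, 0.0], [0.001, -0.007, -1.0]]
force: [0.4, -0.7, 0.5]
width: 0.175
finger_force: 20.0
```

Call:
{"fn": "jog_arm", "kwargs": {"plan": [[[0, 0, 0, 0, 0, 0, -1], [0, 0, 0.04, 0, 0, 0, -1], [0, 0, 0.02, 0, 0, 0, -1], [0, 0, 0.013, 0, 0, 0, -1], [0, 0, 0, 0, 0, 0, -1]]]}}

```text
time: 31.08
eef_pos: [0.4656, -0.0996, 0.0367]
tool_rot: [[-0.036, 0.999, 0.001], [0.999, 0.036, 0.0], [0.0, 0.001, -1.0]]
force: [0.1, 0.3, 0.8]
width: 0.178
finger_force: 20.0
```

Call:
{"fn": "jog_arm", "kwargs": {"plan": [[[0, 0, 0, 0, 0, 0, -1], [0, 0, 0, 0, 0, 0, -0.45], [0, 0, 0, 0, 0, 0, -0.45], [0, 0, 0, 0, 0, 0, -0.45], [0, 0, -0.03, 0, 0, 0, -0.45]]]}}

```text
time: 31.7
eef_pos: [0.4634, -0.0996, 0.0649]
tool_rot: [[-0.036, 0.999, -0.004], [0.999, 0.036, -0.0], [0.0, -0.004, -1.0]]
force: [1.0, 0.1, 0.3]
width: 0.275
finger_force: 0.0
```

Call:
{"fn": "jog_arm", "kwargs": {"plan": [[[0, 0, -0.05, 0, 0, 0, -0.45], [0, 0, -0.06, 0, 0, 0, -0.31], [0, 0, -0.052, 0, 0, 0, -0.31], [0.0577, -0.0022, 0, 0, 0, 0, -0.31], [0.0577, -0.0022, 0, 0, 0, 0, -0.31]]]}}

```text
time: 32.33
eef_pos: [0.4565, 0.0165, 0.2289]
tool_rot: [[-0.034, 0.999, 0.002], [0.999, 0.034, 0.001], [0.001, 0.002, -1.0]]
force: [1.0, 0.5, -0.4]
width: 0.345
finger_force: 0.0
```

Call:
{"fn": "jog_arm", "kwargs": {"plan": [[[0.0577, -0.0022, 0, 0, 0, 0, -0.31], [0.0577, -0.0022, 0, 0, 0, 0, -0.31], [0.0577, -0.0022, 0, 0, 0, 0, -0.31], [0.0577, -0.0022, 0, 0, 0, 0, -0.31], [0.0577, -0.0022, 0, 0, 0, 0, -0.31]]]}}

```text
time: 32.95
eef_pos: [0.4348, 0.305, 0.2282]
tool_rot: [[-0.036, 0.999, 0.0], [0.999, 0.036, 0.0], [0.0, 0.0, -1.0]]
force: [0.3, -0.5, -0.2]
width: 0.344
finger_force: 0.0
```

Call:
{"fn": "jog_arm", "kwargs": {"plan": [[[0.0577, -0.0022, 0, 0, 0, 0, -0.31], [0, 0, 0, 0, 0, 0, -0.31], [0, 0, 0, 0, 0, 0, -0.31], [0, 0, 0, 0, 0, 0, -0.31]]]}}

```text
time: 33.45
eef_pos: [0.4315, 0.3595, 0.2282]
tool_rot: [[-0.034, 0.999, 0.0], [0.999, 0.034, -0.0], [-0.0, 0.0, -1.0]]
force: [0.4, 0.2, 0.0]
width: 0.343
finger_force: 0.0
```

```bash
python3 - <<'E'
from h import *
s=manip.get_state(); print(s['eef_pos'],s['tool_rot'].round(3),s['width'])
d=cam('wrist'); P=cloud(d)
for o in posts(P,[(.410,.3266)]): print(*o)
t=cam('top'); C=cloud(t); Q=C[185:260,350:410].reshape(-1,3)
m=(Q[:,2]>.045)&(abs(Q[:,0]-.466)<.055)&(abs(Q[:,1]+.118)<.038)
for lo,hi in((.48,.53),(.41,.48)):
    k=Q[m]; k=k[(k[:,0]>lo)&(k[:,0]<hi)]; print(len(k),np.median(k,0) if len(k) else '')
E
```

```text
[0.43147855 0.35952253 0.22821226] [[-0.034  0.999  0.   ]
 [ 0.999  0.034 -0.   ]
 [-0.     0.    -1.   ]] 0.34278615810223495
[0.4081 0.3295 0.0505] [0.4079 0.3285] 35.2 hullD 33.6 261 716
35 [ 0.49643016 -0.13792713  0.05239178]
37 [ 0.46738986 -0.10158193  0.05142777]
```

Call:
{"fn": "jog_arm", "kwargs": {"plan": [[[-0.0301, -0.0246, 0, 0, 0, 0, -0.31], [0, 0, 0.055, 0, 0, 0, -0.31], [0, 0, 0.055, 0, 0, 0, -0.31], [0, 0, 0.02, 0, 0, 0, -0.31], [0, 0, 0, 0, 0, 0, -0.31]]]}}

```text
time: 34.17
eef_pos: [0.4068, 0.3287, 0.097]
tool_rot: [[-0.035, 0.999, -0.002], [0.999, 0.035, -0.002], [-0.002, -0.002, -1.0]]
force: [-0.4, -0.8, 0.5]
width: 0.345
finger_force: 0.0
```

Call:
{"fn": "jog_arm", "kwargs": {"plan": [[[-0.001, 0, 0.03, 0, 0, 0, -0.31], [0, 0, 0.03, 0, 0, 0, -0.31], [0, 0, 0.0085, 0, 0, 0, -0.31], [0, 0, 0, 0, 0, 0, -0.31], [0, 0, 0, 0, 0, 0, -0.31]]]}}

```text
time: 34.8
eef_pos: [0.4082, 0.3296, 0.0311]
tool_rot: [[-0.036, 0.999, 0.002], [0.999, 0.036, 0.002], [0.002, 0.002, -1.0]]
force: [0.6, 0.0, 0.5]
width: 0.345
finger_force: 0.0
```

Call:
{"fn": "jog_arm", "kwargs": {"plan": [[[0, 0, 0, 0, 0, 0, -0.31], [0, 0, 0, 0, 0, 0, -1], [0, 0, 0, 0, 0, 0, -1], [0, 0, 0, 0, 0, 0, -1], [0, 0, 0, 0, 0, 0, -1]]]}}

```text
time: 35.42
eef_pos: [0.4075, 0.329, 0.0297]
tool_rot: [[-0.036, 0.999, 0.0], [0.999, 0.036, 0.0], [0.0, 0.0, -1.0]]
force: [0.1, 0.5, 2.4]
width: 0.177
finger_force: 20.0
```

Call:
{"fn": "jog_arm", "kwargs": {"plan": [[[0, 0, -0.05, 0, 0, 0, -1], [0, 0, -0.06, 0, 0, 0, -1], [0, 0, -0.06, 0, 0, 0, -1], [-0.054, 0.0012, -0.01, 0, 0, 0, -1], [-0.0592, 0.0012, 0, 0, 0, 0, -1]]]}}

```text
time: 36.05
eef_pos: [0.4141, 0.2153, 0.2107]
tool_rot: [[-0.038, 0.999, 0.002], [0.999, 0.038, 0.001], [0.001, 0.002, -1.0]]
force: [0.8, -1.0, -0.6]
width: 0.173
finger_force: 20.0
```

Call:
{"fn": "jog_arm", "kwargs": {"plan": [[[-0.0592, 0.0012, 0, 0, 0, 0, -1], [-0.0592, 0.0012, 0, 0, 0, 0, -1], [-0.0592, 0.0012, 0, 0, 0, 0, -1], [-0.0592, 0.0012, 0, 0, 0, 0, -1], [-0.0592, 0.0012, 0, 0, 0, 0, -1]]]}}

```text
time: 36.67
eef_pos: [0.4301, -0.0816, 0.2096]
tool_rot: [[-0.036, 0.999, 0.001], [0.999, 0.036, 0.0], [0.0, 0.001, -1.0]]
force: [0.8, 0.2, -0.2]
width: 0.176
finger_force: 20.0
```

Call:
{"fn": "jog_arm", "kwargs": {"plan": [[[-0.0592, 0.0012, 0, 0, 0, 0, -1], [0, 0, 0, 0, 0, 0, -1], [0, 0, 0, 0, 0, 0, -1], [0, 0, 0.05, 0, 0, 0, -1], [0, 0, 0.05, 0, 0, 0, -1]]]}}

```text
time: 37.3
eef_pos: [0.4343, -0.1371, 0.1086]
tool_rot: [[-0.039, 0.999, 0.002], [0.999, 0.039, 0.001], [0.001, 0.002, -1.0]]
force: [-0.4, 1.1, 0.1]
width: 0.178
finger_force: 20.0
```

Call:
{"fn": "jog_arm", "kwargs": {"plan": [[[0, 0, 0, 0, 0, 0, -1], [0, 0, 0, 0, 0, 0, -1]]]}}

```text
time: 37.55
eef_pos: [0.4348, -0.1383, 0.1112]
tool_rot: [[-0.037, 0.999, 0.001], [0.999, 0.037, 0.0], [-0.0, 0.001, -1.0]]
force: [0.2, -0.4, -0.3]
width: 0.177
finger_force: 20.0
```

Call:
{"fn": "jog_arm", "kwargs": {"plan": [[[0, 0, 0.04, 0, 0, 0, -1], [0, 0, 0.02, 0, 0, 0, -1], [0, 0, 0.014, 0, 0, 0, -1], [0, 0, 0, 0, 0, 0, -1], [0, 0, 0, 0, 0, 0, -1]]]}}

```text
time: 38.17
eef_pos: [0.4347, -0.1389, 0.0367]
tool_rot: [[-0.036, 0.999, 0.002], [0.999, 0.036, 0.0], [-0.0, 0.002, -1.0]]
force: [0.7, -0.4, -0.8]
width: 0.18
finger_force: 20.0
```

Call:
{"fn": "jog_arm", "kwargs": {"plan": [[[0, 0, 0, 0, 0, 0, -0.45], [0, 0, 0, 0, 0, 0, -0.45], [0, 0, 0, 0, 0, 0, -0.45], [0, 0, -0.03, 0, 0, 0, -0.45], [0, 0, -0.04, 0, 0, 0, -0.45]]]}}

```text
time: 38.8
eef_pos: [0.433, -0.1387, 0.1058]
tool_rot: [[-0.036, 0.999, -0.002], [0.999, 0.036, -0.0], [-0.0, -0.002, -1.0]]
force: [1.2, -0.9, -0.1]
width: 0.275
finger_force: 0.0
```

Call:
{"fn": "jog_arm", "kwargs": {"plan": [[[0, 0, -0.06, 0, 0, 0, -0.54], [0, 0, -0.06, 0, 0, 0, -0.54], [0, 0, -0.06, 0, 0, 0, -0.54], [0.06, 0.004, -0.01, 0, 0, 0, -0.54], [0.06, 0.004, 0, 0, 0, 0, -0.54]]]}}

```text
time: 39.42
eef_pos: [0.4378, -0.0174, 0.2971]
tool_rot: [[-0.034, 0.999, 0.003], [0.999, 0.034, 0.001], [0.001, 0.003, -1.0]]
force: [0.6, -0.1, 0.6]
width: 0.226
finger_force: 0.0
```

Call:
{"fn": "jog_arm", "kwargs": {"plan": [[[0.05, 0.004, 0, 0, 0, 0, -0.54], [0.04, 0.01, 0, 0, 0, 0, -0.54], [0, 0, 0, 0, 0, 0, -0.54], [0, 0, 0, 0, 0, 0, -0.54]]]}}

```text
time: 39.92
eef_pos: [0.4482, 0.071, 0.2955]
tool_rot: [[-0.035, 0.999, -0.0], [0.999, 0.035, -0.0], [-0.0, -0.0, -1.0]]
force: [-0.3, -0.6, -0.7]
width: 0.229
finger_force: 0.0
```

```bash
python3 - <<'E'
from h import *
s=manip.get_state(); print(s['eef_pos'],s['tool_rot'].round(3),s['width'])
d=cam('wrist'); save(d,'w7.png')
t=cam('top'); save(t,'t7.png'); P=cloud(t); 
np.savez('t7.npz',P=P,f=t['frame'])
a=cv2.resize(d['frame'],(480,360)); 
cr=t['frame'][170:310,120:420]; b=cv2.resize(cr,(480,224))
cv2.imwrite('pics/c7.png',cv2.cvtColor(np.vstack([a,b]),cv2.COLOR_RGB2BGR))
E
```

```text
[0.44816822 0.0709857  0.29545526] [[-0.035  0.999 -0.   ]
 [ 0.999  0.035 -0.   ]
 [-0.    -0.    -1.   ]] 0.22855096235002464
```

View pics/c7.png

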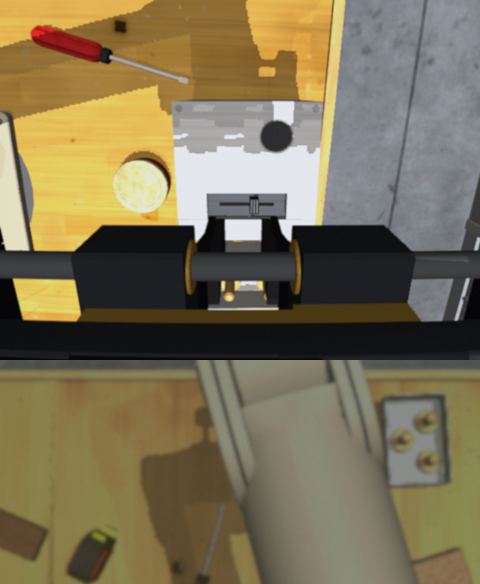

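All three oversize posts stand in the tray (lower panel: 403,440; 427,421; 428,460). No post is left on the bench. The bore is dark and empty, and the nub (upper panel: 254,205) is at the open end. Going down to shut the switch.

Call:
{"fn": "jog_arm", "kwargs": {"plan": [[[-0.0132, 0.004, 0.0485, 0, 0, 0, -0.54], [-0.0132, 0.004, 0.0485, 0, 0, 0, -0.54], [-0.0132, 0.004, 0.0485, 0, 0, 0, -0.54], [0, 0, 0, 0, 0, 0, -0.54], [0, 0, 0, 0, 0, 0, -0.54]]]}}

```text
time: 40.65
eef_pos: [0.4624, 0.0329, 0.1519]
tool_rot: [[-0.035, 0.999, 0.002], [0.999, 0.035, 0.001], [0.001, 0.002, -1.0]]
force: [0.8, 0.9, 0.0]
width: 0.232
finger_force: 0.0
```

Call:
{"fn": "jog_arm", "kwargs": {"plan": [[[0, 0, 0, 0, 0, 0, -0.54], [0, 0, 0, 0, 0, 0, -0.54]]]}}

```text
time: 40.9
eef_pos: [0.4623, 0.0332, 0.1514]
tool_rot: [[-0.036, 0.999, 0.002], [0.999, 0.036, 0.001], [0.001, 0.002, -1.0]]
force: [-0.4, -0.1, 0.8]
width: 0.23
finger_force: 0.0
```

Call:
{"fn": "jog_arm", "kwargs": {"plan": [[[-0.001, -0.0005, 0.007, 0, 0, 0, -0.54], [0, 0, 0.007, 0, 0, 0, -0.54], [0, 0, 0.0045, 0, 0, 0, -0.54], [0, 0, 0, 0, 0, 0, -0.54], [0, 0, 0, 0, 0, 0, -0.54]]]}}

```text
time: 41.52
eef_pos: [0.4612, 0.0317, 0.1316]
tool_rot: [[-0.036, 0.999, -0.0], [0.999, 0.036, 0.0], [0.0, -0.0, -1.0]]
force: [0.2, 0.0, -0.1]
width: 0.226
finger_force: 0.0
```

Call:
{"fn": "jog_arm", "kwargs": {"plan": [[[0, -0.005, 0, 0, 0, 0, -0.54], [0, -0.005, 0, 0, 0, 0, -0.54], [0, -0.005, 0, 0, 0, 0, -0.54], [0, -0.004, 0, 0, 0, 0, -0.54], [0, -0.001, 0, 0, 0, 0, -0.54]]]}}

```text
time: 42.15
eef_pos: [0.441, 0.031, 0.1316]
tool_rot: [[-0.036, 0.999, 0.0], [0.999, 0.036, 0.0], [0.0, 0.0, -1.0]]
force: [1.0, 0.2, -1.1]
width: 0.228
finger_force: 0.8
```

Call:
{"fn": "jog_arm", "kwargs": {"plan": [[[0, -0.001, 0, 0, 0, 0, -0.54], [0, -0.0005, 0, 0, 0, 0, -0.54], [0, 0, 0, 0, 0, 0, -0.54]]]}}

```text
time: 42.52
eef_pos: [0.4403, 0.031, 0.1317]
tool_rot: [[-0.036, 0.999, 0.001], [0.999, 0.036, 0.0], [0.0, 0.001, -1.0]]
force: [5.0, -0.1, -3.4]
width: 0.231
finger_force: 2.6
```

It's at the stop. Backing off, lifting, and checking.

Call:
{"fn": "jog_arm", "kwargs": {"plan": [[[0, 0.004, 0, 0, 0, 0, -0.54], [0, 0, -0.03, 0, 0, 0, -0.54], [0, 0, -0.06, 0, 0, 0, -0.54], [0, 0, -0.06, 0, 0, 0, -0.54], [0.03, 0, -0.03, 0, 0, 0, -0.54]]]}}

```text
time: 43.15
eef_pos: [0.4433, 0.0597, 0.3149]
tool_rot: [[-0.032, 0.999, 0.003], [0.999, 0.032, 0.001], [0.001, 0.003, -1.0]]
force: [1.3, 0.7, -0.7]
width: 0.228
finger_force: 0.0
```

Call:
{"fn": "jog_arm", "kwargs": {"plan": [[[0, 0, 0, 0, 0, 0, -0.54], [0, 0, 0, 0, 0, 0, -0.54], [0, 0, 0, 0, 0, 0, -0.54]]]}}

```text
time: 43.52
eef_pos: [0.4421, 0.0602, 0.3103]
tool_rot: [[-0.035, 0.999, -0.002], [0.999, 0.035, -0.001], [-0.001, -0.002, -1.0]]
force: [-0.4, -0.0, 0.1]
width: 0.229
finger_force: 0.0
```

```bash
python3 - <<'E'
from h import *
s=manip.get_state(); print(s['eef_pos'],s['time'])
d=cam('wrist'); save(d,'w8.png')
a=d['frame'][100:400,150:500]
cv2.imwrite('pics/c8.png',cv2.cvtColor(cv2.resize(a,None,fx=2,fy=2),cv2.COLOR_RGB2BGR))
E
```

```text
[0.44212887 0.06015083 0.31032264] 43.525
```

View pics/c8.png

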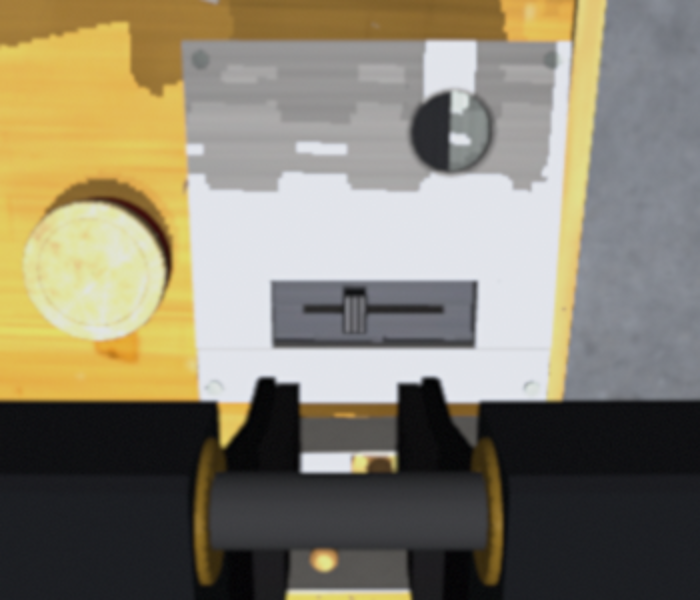

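The nub (355,312) is at the near end of its travel and the gate covers half the bore (452,130) again. Nothing touches the arm. Handing in.

```bash
python3 -c "
from cell import workorder; print(workorder.sign_off())"
```

```text
the job is handed in; nothing more can be done
None
```

I handed the job in with two 29 mm posts dropped through the bore, three 35 mm posts standing in the tray, and the switch slid back shut; the sign-off returned no verdict.

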